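# Spring-gauge hardness check of a tilted carving blank

## Task

Take the square-handled hardness gauge out of the tool block and check it first: press its spring tip straight down on the middle of the steel reference disc until the tip is about half-way in, and hold it there for a second. Then press it gently in the same way, tip about half-way in and square to the sloping timber, inside the pencilled ring on the tilted blank, and finish while still holding it there: do not let go or put it down. Leave the blank's tilt and everything else on the bench as they are.

Things in the scene. Friction and masses are not known exactly. Their poses are not given: they have to be found in the camera images.
- gauge: Hardness gauge standing upright in one of the tool block's holes (which varies). Origin on its axis at its collar's underside, z up the axis. Grey handle 26 x 26 mm square (flats square to x and y), z = 6 to 92 mm; steel cap to 96; steel collar 40 mm across, z = 0 to 6, rests on the block; steel shank 16 mm across to z = -42; thin spring tip to z = -58. About 0.17 kg.
- gauge_tip (a point): The end of the gauge's spring tip (a 4 mm radius ball), on the gauge's axis 58 mm below its origin when not pressed; it moves with the tip.
- plunger (a joint): How far the gauge's spring tip is pushed in: 0 = fully out, 0.010 m = fully in. The spring needs 2 N to start moving and 0.5 N more for each mm: about 4.5 N half-way, 7 N fully in.
- rack: Wooden tool block, 90 x 260 x 70 mm high, origin at the centre of its underside. Three vertical holes 19 mm across right through it, in a row along its y, at y = -85, 0 and 85 mm. It is fixed.
- ref: Reference plate, fixed: dark wooden square 84 x 84 x 14 mm with a steel disc 48 mm across, 12 mm thick, on it. Origin at the centre of its underside.
- ref_top (a point): Centre of the level top of the steel reference disc, 26 mm above the bench.
- stand: Tilting carving stand, fixed: plywood base 250 x 240 x 16 mm, origin at the centre of its underside; hinge along its y at x = -100, z = 45 mm, curved steel side arms at y = +-105 mm (up to 142 mm high). It carries the tilting board with the timber blank.
- panel (a joint): Tilt of the carrier board with the blank, rad: 0 = level, positive raises the edge away from the hinge. It stays by stiff friction (about 12 N m) where it was set (0.2 to 0.55).
- panel_mark (a point): Centre of the pencilled ring (20 mm across) on the top face of the timber blank (170 x 160 mm, ring in its middle), 100 mm from the hinge. z of this frame is square out of the face; x runs up the slope. The blank's pencilled crosses and long lines are not the spot.
- gouge_a: Wood gouge with a round wooden handle 29 mm across, 95 mm tall above the tool block, standing in one hole. Leave it.
- gouge_b: Wood gouge with a round wooden handle 29 mm across, 80 mm tall above the tool block, standing in one hole. Leave it.
- chisel_a: Chisel lying on the bench beyond the reference disc, 235 mm long, wooden handle 22 mm thick to its -x. Leave it.
- tin: Round metal tin 68 mm across, 50 mm tall. Leave it.
- offcut: Dark wooden offcut 70 x 45 x 20 mm. Leave it.
- try_square: Try square lying on the left side, 100 mm wooden stock and 140 mm steel blade. Leave it.
Not all that is in view belongs to the job. Leave any orange or purple look-alike of the ref alone. Leave any red look-alike of the gauge alone.

How it is judged:
On the way:
1. the gauge, held by the fingers, is pressed upright on the middle of the reference disc with the tip about half-way in (horizontal distance between gauge_tip and ref_top below 0.01 m and angle between gauge's own z axis and vertical below 0.16 rad and contact force between gauge and ref above 1 N and value of joint plunger between 0.002 and 0.0085 m and contact force between the fingers and gauge above 2 N and contact force between gauge and rack below 0.1 N), for 0.6 s.
At the end, for the whole second after the job is handed in: The gauge is still gripped and still, clear of the tool block, its tip within 9 mm of the ring's centre on the tilted blank and in contact, its axis within 0.16 rad of square to the face, the spring tip pushed in 2 to 8.5 mm (of 10) and the contact force 1 to 10 N (distance between gauge_tip and panel_mark below 0.009 m and angle between the z axis of gauge and the z axis of panel_mark, either way round below 0.16 rad and contact force between gauge and stand between 1 and 10 N and linear speed of gauge below 0.01 m/s and value of joint plunger between 0.002 and 0.0085 m and contact force between the fingers and gauge above 2 N and contact force between gauge and rack below 0.1 N); the arm keeps its last pose, push and grip.
It fails at once if the gauge is rammed against the blank or the reference disc (over 20 N) (contact force between gauge and stand above 20 N or contact force between gauge and ref above 20 N).
It fails at once if the blank's tilt is changed (ring moved more than 6 mm) (distance of panel_mark from where it was at the start of the episode above 0.006 m).
It fails at once if another thing on the bench is moved more than 25 mm (distance of any of gouge_a, gouge_b, chisel_a, tin, offcut, try_square from where it was at the start of the episode above 0.025 m).
It also fails if it takes over 45 s, if anything falls off the work surface, if the arm or the gripper's body presses on something with over 40 N, if the wrist force passes 120 N, or if a joint passes its speed limit or range.

## Robot

A 6-joint arm with a two-finger parallel gripper is mounted at the origin on the work surface. World frame = base frame: x ahead of the robot, y to its left, z up, the work surface at z = 0. Lengths are in m, angles in rad, forces in N, time in s.
With the tool pointing down it reaches from about 0.35 to 0.85 m from the base axis. Payload 8.1 kg.
Tool frame: the origin (TCP) lies on the centre line of the jaws, within the pads' length; the fingertips stand 17 mm ahead of it and the grasp point (between the pads) lies 2 mm behind it; z points along the fingers, y is the line along which they close (so a half turn about z gives the same grasp; the last joint's range is limited). The gripper opens to 93 mm and grips with 3 to 60 N. Pads are 15 mm wide; open, the fingers measure 128 mm over their backs; the gripper's body (75 mm by 188 mm) begins 65 mm behind the grasp point.
Start: joints at [1.16, 0.13, 1.488, -0, 1.523, -0.085], TCP at [0.192, 0.568, 0.236] pointing down, gripper open.
Joint ranges: [-2.96, 2.96], [-0.89, 2.26], [0.02, 2.5], [-1.34, 4.48], [0, 2.73], [-2.66, 2.66]. Speed limits (rad/s): [2.39, 2.39, 2.79, 3.14, 3.14, 3.14].

## Interface

Orientations are given as a rotation vector (axis times angle).
In Python, from plant import robot, optics, close_job, models gives the robot as it stands.
- The arm moves only by the shell command python3 -m inch 'ROWS' [OPENING] [FORCE]. ROWS is a JSON object of lists of equal length, an entry for each row: "travel": the shift along the tool's x, y, z in m, a list of three; "spin": the turn about the tool's z in rad. In form: {"travel": [[x, y, z], ...], "spin": [spin, ...]}. A call has 1 to 10 rows; each row is the pose to reach, as a shift and turn from the pose commanded when the call began, along the tool's axes at that moment; what a row does not reach only later rows make up. A row lasts 1/12 s, in which the tool goes at most 41.7 mm and 7.16 degrees, less where a joint would pass 70% of its speed; a pose out of reach is approached as far as the arm can. A call with a gripper value outside its range is refused whole. OPENING is the closure, from 0 (fully open) to 1 (shut), set as the call begins (- or left out, the last holds). The fingers move at their own pace and stop on an object; FORCE is the grip in N (left out, the last holds). Time passes only in rows, so rows that repeat a pose let the fingers close. It gives the time, the measured TCP pose, the force, the opening and the grip force at its end, in the units of the state.
- robot.read_state(): the state, without advancing time (a new reading comes with each control period).
- optics.read_camera(name): name is "scene" or "top"; returns (picture, depth): 420x560x3 uint8, red, green, blue; 420x560 float32, m along the optical axis (not along the pixel's ray), 0 where there is no reading.
- optics.camera_info(name): a dict with "camera_matrix" (3x3 intrinsics, pixels), "dist" ([k1, k2, p1, p2, k3] as OpenCV has them; the pictures are not rectified), "view" (4x4, takes a point from world to camera coordinates). Camera axes: x right, y down, z forward; pixel columns grow to the right and rows downward; lengths in m; the calibration is good to about 2 mm. A picture is of the moment at which its call begins. camera_info takes no time and is no camera call.
- close_job(): hands the job in; it is judged then, once.
Trained networks look in the newest picture that a camera, given by its name, has taken for a name from the list of things; names that differ only in an ending like _2 or _b are one class to them, and where a whole thing is asked for, a point or a joint stands for the part that bears it (a point fixed in the world has none). Each returns a list of dicts, best first, with "p" (0 to 1); they miss things now and then, are a little off and sometimes report something else, mostly with a low value. They report only what shows in the picture. A call takes as long as a camera call. They do not tell look-alikes from the thing itself.
- models.look_for(camera, name): "centre" ([x, y, z] in m, in world coordinates, good to about 4 mm: the middle of the surface that is visible of it).
- models.masks_of(camera, name): "region" (420x560 bool, what is visible of it).
The state is a dict: "t": time; "q": joint angles; "dq": joint speeds; "joint_torque": joint torques, N m; "tool_pos": TCP position; "orientation": TCP orientation; "force": force on the tool from outside, world axes, zero at the start; "wrist_torque": the same for the moment, N m; "opening": finger opening in m; "gripper_force": force on a finger pad.
Only numpy, scipy, OpenCV 4.12 (cv2) and the standard library are available. Lean on these libraries where they do the work, as an engineer would, in place of code of your own. Each camera call takes 0.05 s, during which the arm holds its last target. There are 200 camera calls.

## Working session

There is one attempt and no reset: what is moved stays moved. The work goes in short steps, Python scripts to look and compute and a shell command to move; the robot and the scene stay as the last step left them, time stands still between calls to the robot, and variables do not carry over. Pictures are saved under pics/ and viewed, at most 10 in all, crops included, and the job is handed in when it is done.

```bash
ls; mkdir -p pics
python3 - <<'E'
from plant import robot, optics
import cv2,numpy as np
for n in("scene","top"):
    p,d=optics.read_camera(n); cv2.imwrite(f"pics/{n}0.png",p[:,:,::-1]); np.savez(f"{n}0.npz",p=p,d=d)
    i=optics.camera_info(n); print(n,i)
print(robot.read_state())
E
```

```text
pics
scene {'camera_matrix': array([[410.4472851 ,   0.        , 280.57539799],
       [  0.        , 410.4472851 , 212.01550277],
       [  0.        ,   0.        ,   1.        ]]), 'dist': array([-0.06793745,  0.        ,  0.        ,  0.        ,  0.        ]), 'view': array([[-0.72616382,  0.68751541, -0.00294624,  0.30911285],
       [ 0.405371  ,  0.42468972, -0.80951405, -0.17377704],
       [-0.55530214, -0.58903413, -0.58709311,  1.38334864],
       [ 0.        ,  0.        ,  0.        ,  1.        ]])}
top {'camera_matrix': array([[492.18465504,   0.        , 276.25162655],
       [  0.        , 492.18465504, 211.72092103],
       [  0.        ,   0.        ,   1.        ]]), 'dist': array([-0.10961473,  0.        ,  0.        ,  0.        ,  0.        ]), 'view': array([[ 0.02053777, -0.99977867,  0.00456269,  0.07513818],
       [-0.99528945, -0.02087761, -0.09467328,  0.54067114],
       [ 0.09474759, -0.00259682, -0.99549794,  1.41663673],
       [ 0.        ,  0.        ,  0.        ,  1.        ]])}
{'t': 0.1, 'q': array([ 1.15960733e+00,  1.31126278e-01,  1.48918330e+00, -1.78554066e-05,
        1.52294884e+00, -8.54443087e-02]), 'dq': array([-0.00080553, -0.00116179, -0.000411  , -0.00062613, -0.00095362,
        0.00081718]), 'joint_torque': array([ 1.80401224e-03, -5.61340570e+01, -4.93096519e+01,  7.71089201e-02,
        2.91980035e-02, -6.60604746e-05]), 'tool_pos': array([0.19182719, 0.56800483, 0.23466092]), 'orientation': array([-5.09354208e-01, -3.09962783e+00,  2.54289964e-03]), 'force': array([-0.33438261,  0.64047741, -0.47484497]), 'wrist_torque': array([-0.06220014, -0.00279476,  0.03090265]), 'gripper_force': 0.0, 'opening': 0.09299652130397199}
```

View pics/scene0.png

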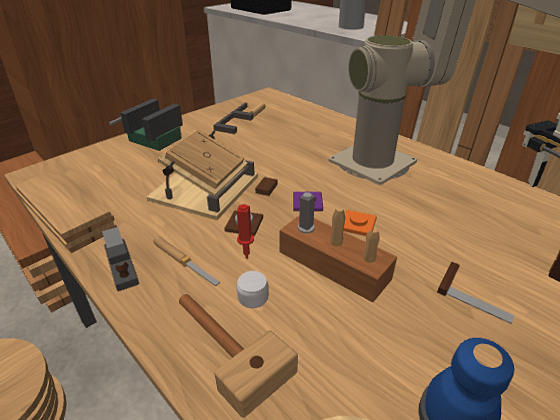

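View pics/top0.png

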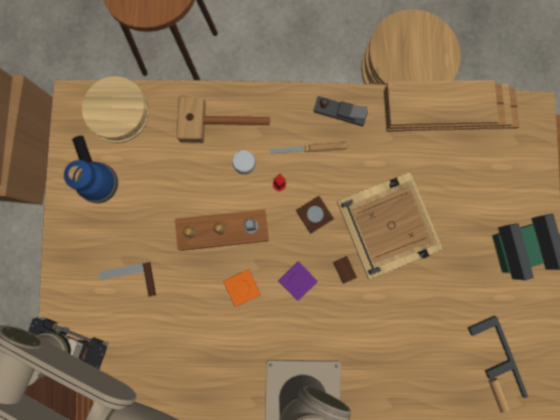

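Scene: grey square-handled gauge at scene (307,210) / top (251,225) in the rack end hole. Candidates that could be mistaken for it: red gauge at top (280,182) / scene (244,228), and the gouges at top (219,228) and (189,232). For the ref: dark plate with steel disc at top (315,214), orange one (242,288), purple one (298,281). I choose the grey gauge and the dark plate. The ring is at top (391,225).

```bash
cat > h.py <<'E'
import numpy as np,cv2
from plant import robot,optics,models
def cloud(n,d):
    i=optics.camera_info(n);h,w=d.shape
    g=np.stack(np.meshgrid(np.arange(w),np.arange(h)),-1).reshape(-1,1,2).astype(np.float64)
    u=cv2.undistortPoints(g,i["camera_matrix"],i["dist"]).reshape(h,w,2)
    c=np.concatenate([u*d[...,None],d[...,None]],-1)
    V=i["view"];return (c-V[:3,3])@V[:3,:3]
def proj(n,P):
    i=optics.camera_info(n);V=i["view"]
    return cv2.projectPoints(np.atleast_2d(P).astype(float),cv2.Rodrigues(V[:3,:3])[0],V[:3,3],i["camera_matrix"],i["dist"])[0][:,0]
E
python3 - <<'E'
from h import *
np.set_printoptions(precision=4,suppress=True)
z=np.load("top0.npz");p,d=z["p"],z["d"];C=cloud("top",d)
s=np.load("scene0.npz");Cs=cloud("scene",s["d"])
def box(m,ax=None):
    r=cv2.minAreaRect((C[m][:,:2]*1000).astype(np.float32));return r
for nm in("gauge","rack","ref","stand","gouge_a","tin","chisel_a","offcut"):
    for cam,CC in(("top",C),("scene",Cs)):
        for r in models.masks_of(cam,nm)[:4]:
            m=r["region"];q=CC[m&(CC[...,2]>-.1)]
            if len(q): print(nm,cam,round(r["p"],2),m.sum(),"px",np.argwhere(m).mean(0)[::-1].round(1),"med",np.median(q,0),"z95",np.percentile(q[:,2],97))
for r in models.look_for("top","panel_mark")+models.look_for("top","ref_top"): print(r)
# rack top rect
m=(abs(C[...,2]-.07)<.006)&(C[...,0]>.2)
k=np.zeros(m.shape,bool);k[200:260,165:285]=1
print("rack",box(m&k))
k[:]=0;k[190:240,290:340]=1
q=m2=(abs(C[...,2]-.026)<.004)&k; print("disc",box(m2),C[m2].mean(0),m2.sum())
m2=(C[...,2]>.008)&k; print("plate",box(m2))
k[:]=0;k[210:240,235:270]=1
m2=(C[...,2]>.14)&k; print("cap",box(m2),C[m2].mean(0),m2.sum(),np.argwhere(m2).mean(0)[::-1])
a=cv2.resize(p[195:265,165:285],None,fx=6,fy=6,interpolation=cv2.INTER_CUBIC)[:,:,::-1]
b=cv2.resize(p[175:275,340:440],None,fx=4,fy=4,interpolation=cv2.INTER_CUBIC)[:,:,::-1]
c=cv2.resize(s["p"][180:265,225:325],None,fx=4,fy=4,interpolation=cv2.INTER_CUBIC)[:,:,::-1]
o=np.zeros((420+400,800,3),np.uint8)
o=np.zeros((600,800,3),np.uint8)
a=cv2.resize(p[205:245,225:285],None,fx=6,fy=6,interpolation=cv2.INTER_CUBIC)[:,:,::-1]
o[:240,:360]=a;o[:400,400:]=b;o[245:585,:400]=c
cv2.imwrite("pics/crops.png",o)
E
```

```text
gauge top 0.73 177 px [279.4 182.8] med [0.6105 0.0804 0.1385] z95 0.15502092061581094
gauge top 0.51 159 px [250.5 225.4] med [0.4893 0.1553 0.1587] z95 0.16754629201544205
gauge scene 0.75 579 px [306.3 213.4] med [0.5046 0.168  0.1185] z95 0.16433667935419666
gauge scene 0.75 576 px [244.2 229. ] med [0.6237 0.0888 0.0981] z95 0.15205197528266756
gauge scene 0.55 387 px [243.9 222.9] med [ 0.5446 -0.0182  0.0117] z95 0.024353347065046323
gauge scene 0.45 584 px [182.5 258.3] med [ 0.7387 -0.0149  0.0155] z95 0.022708338116861394
rack top 0.62 6822 px [388.9 225.3] med [ 0.4999 -0.2287  0.1038] z95 0.14816323564305156
rack top 0.59 2736 px [220.6 229.7] med [0.4789 0.2432 0.0682] z95 0.07484531155743343
rack scene 0.9 4789 px [338.4 258.7] med [0.5138 0.2749 0.0644] z95 0.07139729951034647
ref top 0.68 790 px [314.8 214.2] med [ 0.5343 -0.0276  0.0132] z95 0.028100359821307336
ref top 0.65 837 px [297.6 280.2] med [0.3403 0.0194 0.0133] z95 0.028148438990466134
ref top 0.64 808 px [241.6 287.4] med [0.3155 0.1824 0.0136] z95 0.02851843522615308
ref scene 0.88 358 px [307.1 200.1] m
[... 1590 characters left out ...]
846008
{'centre': [0.5046, -0.2411, 0.1183], 'p': 0.78}
{'centre': [0.3421, 0.0193, 0.0143], 'p': 0.63}
{'centre': [0.3176, 0.1834, 0.0176], 'p': 0.57}
{'centre': [0.7437, -0.0208, 0.0214], 'p': 0.55}
rack ((482.5235900878906, 242.34085083007812), (90.52294158935547, 261.1961669921875), 7.486295223236084)
disc ((535.7976684570312, -27.492538452148438), (46.45744705200195, 45.72938537597656), 21.017839431762695) [ 0.5363 -0.028   0.0253] 153
plate ((506.9135437011719, 6.707916259765625), (95.16670989990234, 254.68934631347656), 33.64961242675781)
cap ((451.04644775390625, 133.7334442138672), (127.35233306884766, 29.71852684020996), 28.73847007751465) [0.4904 0.1548 0.2   ] 100 [249.84 223.47]
```

View pics/crops.png

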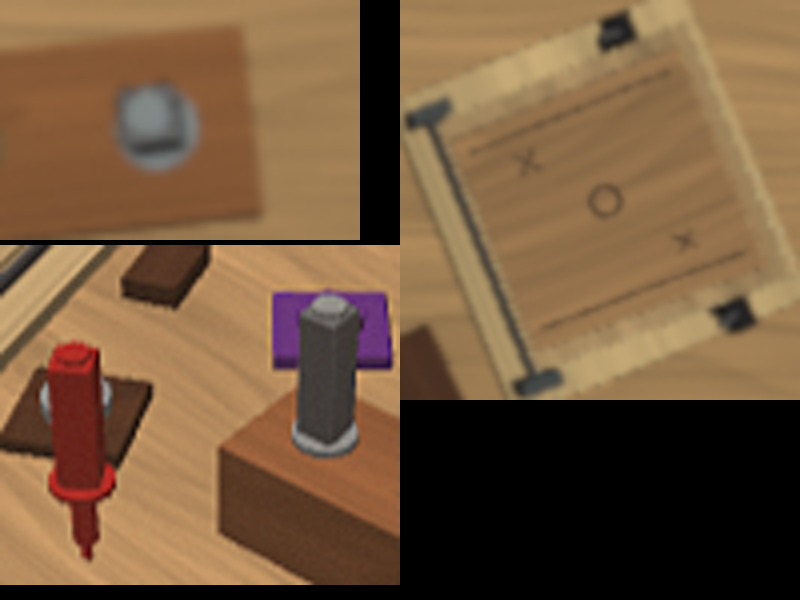

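The crops confirm it: grey square handle in a steel collar on the rack, red copy elsewhere, ring in the middle of the blank at about top (391,225). Next I measure the plane and ring, and refine the rack and ref.

Run:
```python
from h import *
np.set_printoptions(precision=4,suppress=True)
z=np.load("top0.npz");p,d=z["p"],z["d"];C=cloud("top",d)
s=np.load("scene0.npz");Cs=cloud("scene",s["d"])
def plane(q):
    for _ in range(4):
        c=q.mean(0);n=np.linalg.svd(q-c,full_matrices=0)[2][2];n*=np.sign(n[2]);r=(q-c)@n;q=q[abs(r)<max(.003,2*r.std())]
    return c,n,r.std(),len(q)
k=np.zeros(d.shape,bool);k[205:245,370:412]=1
c,n,sd,N=plane(C[k]);print("top plane",c,n,sd,N,"tilt",np.arccos(n[2]),"downslope az",np.degrees(np.arctan2(n[1],n[0])))
# ring: dark pixels near (391.5,225.5)
g=cv2.cvtColor(p,cv2.COLOR_RGB2GRAY).astype(float)
w=np.clip(cv2.GaussianBlur(g,(0,0),8)-g-8,0,None);yy,xx=np.mgrid[:420,:560]
m=(np.hypot(xx-391.3,yy-225.2)<8);w=w*m;u=np.array([(w*xx).sum(),(w*yy).sum()])/w.sum();print("ring px",u)
i=optics.camera_info("top");V=i["view"]
def ray(cam,u,c,n):
    i=optics.camera_info(cam);V=i["view"];x=cv2.undistortPoints(np.array([[u]],float),i["camera_matrix"],i["dist"])[0,0]
    r=V[:3,:3].T@np.r_[x,1];o=-V[:3,:3].T@V[:3,3];return o+r*((c-o)@n)/(r@n)
P=ray("top",u,c,n);print("ring top",P)
ps=proj("scene",P)[0];print("in scene",ps)
x0,y0=ps.round().astype(int)
cs,ns,sd,N=plane(Cs[y0-8:y0+9,x0-10:x0+11].reshape(-1,3));print("scene plane",cs,ns,sd,np.arccos(ns[2]),np.degrees(np.arctan2(ns[1],ns[0])))
g=cv2.cvtColor(s["p"],cv2.COLOR_RGB2GRAY).astype(float)
w=np.clip(cv2.GaussianBlur(g,(0,0),8)-g-8,0,None);w*=np.hypot(xx-ps[0],yy-ps[1])<8
u=np.array([(w*xx).sum(),(w*yy).sum()])/w.sum();print("scene ring px",u,ray("scene",u,cs,ns))
# disc by colour segmentation in top
R=p.astype(int);sat=R.max(2)-R.min(2)
m=(sat<25)&(R.mean(2)>100)&(np.hypot(xx-315,yy-214)<14);print("disc px",np.argwhere(m).mean(0)[::-1],m.sum())
e=np.array([0,0,1.]);print("disc",ray("top",np.argwhere(m).mean(0)[::-1],np.array([0,0,.026]),e))
# rack top from top-depth with outlines; line of holes: gouge tops
for nm in("gouge_a",):
  for cam in("top","scene"): print(cam,[(np.array(r["centre"]),r["p"]) for r in models.look_for(cam,nm)][:3])
print([(np.array(r["centre"]),r["p"]) for r in models.look_for("scene","gauge")][:3])
# gauge handle section fit, z 0.09..0.16
q=np.r_[C[205:245,235:268].reshape(-1,3),Cs[190:240,290:325].reshape(-1,3)]
q=q[(q[:,2]>.09)&(q[:,2]<.15)&(np.hypot(q[:,0]-.494,q[:,1]-.157)<.03)]
from scipy.optimize import least_squares
def f(v):
    a=v[2];dx,dy=q[:,0]-v[0],q[:,1]-v[1]
    return np.maximum(abs(dx*np.cos(a)+dy*np.sin(a)),abs(-dx*np.sin(a)+dy*np.cos(a)))-.013
for a in(-.3,.1,.4): 
    r=least_squares(f,[.494,.157,a],loss="soft_l1",f_scale=.002);print("handle",r.x,r.cost,len(q))
# rack edge fits: colour mask at top z
q=Cs[215:300,275:400].reshape(-1,3);q=q[abs(q[:,2]-.07)<.004];print("rack scene",cv2.minAreaRect((q[:,:2]*1000).astype(np.float32)))
```

```text
top plane [ 0.501  -0.2272  0.1237] [0.9978 0.0401 0.053 ] 0.031682973219752615 1680 tilt 1.517811962882069 downslope az 2.3017193353345653
ring px [390.9369 224.4925]
ring top [ 0.5008 -0.2276  0.1278]
in scene [206.3342 152.    ]
scene plane [ 0.4948 -0.2391  0.1215] [-0.1407  0.3463  0.9275] 0.001283785723873002 0.38309505101539426 112.10644978320524
scene ring px [206.2937 154.4401] [ 0.5004 -0.23    0.1189]
disc px [314.7889 213.6281] 199
disc [ 0.5357 -0.0267  0.026 ]
top [(array([0.4837, 0.2353, 0.1452]), 0.68)]
scene [(array([0.4951, 0.2471, 0.1199]), 0.88), (array([0.4844, 0.3336, 0.1188]), 0.73), (array([0.5071, 0.17  , 0.1188]), 0.15)]
[(array([0.6293, 0.0926, 0.0994]), 0.84), (array([0.5072, 0.1721, 0.119 ]), 0.81), (array([ 0.5462, -0.0191,  0.009 ]), 0.4)]
handle [0.4939 0.1589 0.1597] 0.00013420084353951123 328
handle [0.4939 0.1589 0.1597] 0.00013420084353924175 328
handle [0.4939 0.1589 0.1597] 0.00013420084353928864 328
rack scene ((483.0165710449219, 242.83718872070312), (95.37517547607422, 261.2626037597656), 8.01999282836914)
```

```bash
python3 -m inch '{"travel":[[-0.02,-0.014,0],[-0.05,-0.035,0],[-0.08,-0.056,0],[-0.112,-0.078,0],[-0.144,-0.1,0],[-0.176,-0.122,0],[-0.208,-0.145,0],[-0.24,-0.167,0],[-0.27,-0.188,0],[-0.3,-0.209,0]],"spin":[0.1,0.21,0.32,0.43,0.54,0.65,0.76,0.87,0.98,1.105]}' 0 20
cat >> h.py <<'E'
def togo(target,yaw,tip=None):
    """target TCP world, yaw of tool y [rad] -> travel in current tool axes, spin"""
    s=robot.read_state();R=cv2.Rodrigues(np.array(s["orientation"]))[0]
    t=R.T@(np.array(target)-s["tool_pos"]);y=np.arctan2(R[1,1],R[0,1])
    sp=(y-yaw+np.pi)%(2*np.pi)-np.pi
    print("tcp",s["tool_pos"].round(4),"yaw",round(y,4),"zt",R[:,2].round(3),"travel",t.round(4),"spin",round(sp,4),"q",s["q"].round(2),"F",s["force"].round(2),"t",round(s["t"],2))
E
python3 - <<'E'
from h import *
np.set_printoptions(precision=4,suppress=True)
togo([.494,.1585,.128],.14)
z=np.load("top0.npz");C=cloud("top",z["d"])
q=C[205:245,370:412][z["d"][205:245,370:412]>0]
for _ in range(5):
    c=q.mean(0);n=np.linalg.svd(q-c,full_matrices=0)[2][2];n*=np.sign(n[2]);r=(q-c)@n;q=q[abs(r)<max(.003,2*r.std())]
print(c,n,r.std(),len(q),np.arccos(n[2]),np.degrees(np.arctan2(n[1],n[0])))
i=optics.camera_info("top");V=i["view"];x=cv2.undistortPoints(np.array([[[390.94,224.49]]]),i["camera_matrix"],i["dist"])[0,0]
r=V[:3,:3].T@np.r_[x,1];o=-V[:3,:3].T@V[:3,3];print(o+r*((c-o)@n)/(r@n))
E
```

```text
t: 1.98
tool_pos: [0.4102, 0.2728, 0.236]
orientation: [2.067, 2.366, 0.001]
force: [1.4, 0.9, -0.2]
opening: 0.0929
gripper_force: 0.0
tcp [0.4102 0.2728 0.236 ] yaw 0.1347 zt [ 0.001  0.    -1.   ] travel [-0.1245  0.0676  0.108 ] spin -0.0053 q [ 0.48 -0.16  1.78  0.    1.53  0.35] F [ 1.4   0.87 -0.22] t 1.98
[ 0.5011 -0.2281  0.1179] [-0.1495  0.3444  0.9269] 0.0022500579503894696 1494 0.38485108956997655 113.458755924569
[ 0.5014 -0.2298  0.1186]
```

```bash
python3 -m inch '{"travel":[[-0.035,0.019,0],[-0.07,0.038,0],[-0.105,0.057,0],[-0.1245,0.0675,0],[-0.1245,0.0675,0.02],[-0.1245,0.0675,0.045],[-0.1245,0.0675,0.07],[-0.1245,0.0675,0.09],[-0.1245,0.0675,0.108],[-0.1245,0.0675,0.108]],"spin":[0,0,0,0,0,0,0,0,0,0]}' 0 20
python3 - <<'E'
from h import *
togo([.494,.1585,.128],.14)
p,d=optics.read_camera("scene");cv2.imwrite("pics/g1.png",cv2.resize(p[140:280,220:400],None,fx=4,fy=4)[:,:,::-1])
E
```

```text
t: 2.82
tool_pos: [0.4908, 0.1599, 0.1233]
orientation: [-2.058, -2.368, 0.008]
force: [-0.2, -0.1, -0.4]
opening: 0.0925
gripper_force: 0.0
tcp [0.4908 0.1599 0.1233] yaw 0.1399 zt [-0.007 -0.001 -1.   ] travel [-0.0018  0.0029 -0.0047] spin -0.0001 q [ 0.22 -0.01  1.84 -0.    1.31  0.08] F [-0.25 -0.09 -0.39] t 2.82
```

View pics/g1.png

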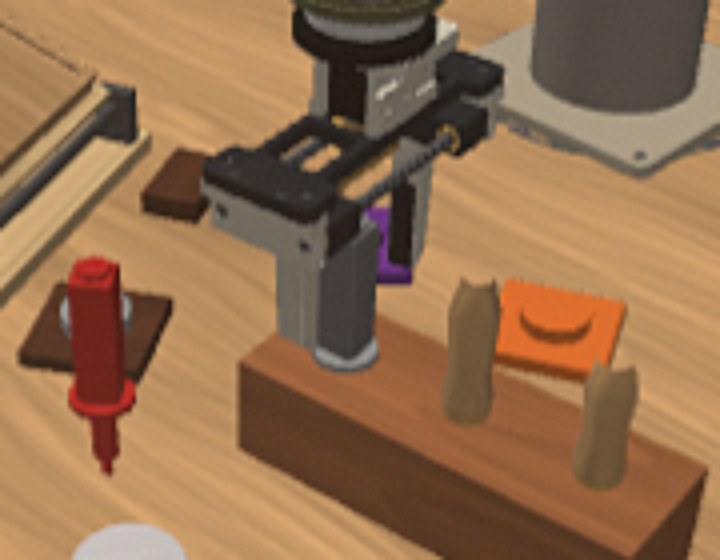

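The fingers straddle the grey handle at crop (345,290). Now close.

```bash
python3 -m inch '{"travel":[[0,0,0],[0,0,0],[0,0,0],[0,0,0],[0,0,0],[0,0,0],[0,0,0],[0,0,0],[0,0,0],[0,0,0]],"spin":[0,0,0,0,0,0,0,0,0,0]}' 1 25
python3 - <<'E'
from h import *
togo([.494,.1585,.128],.14)
E
```

```text
t: 3.7
tool_pos: [0.4935, 0.1605, 0.1276]
orientation: [-2.061, -2.371, 0.0]
force: [0.0, -0.9, 0.1]
opening: 0.0311
gripper_force: 0.0
tcp [0.4935 0.1605 0.1276] yaw 0.14 zt [-0. -0. -1.] travel [-0.0021  0.0002 -0.0004] spin -0.0 q [ 0.22 -0.01  1.84 -0.    1.32  0.08] F [ 0.01 -0.9   0.13] t 3.7
```

```bash
python3 -m inch '{"travel":[[0,0,0],[0,0,0],[0,0,0],[0,0,0],[0,0,-0.01],[0,0,-0.03],[0,0,-0.05],[0,0,-0.07],[0,0,-0.08],[0,0,-0.08]],"spin":[0,0,0,0,0,0,0,0,0,0]}' 1 25
python3 - <<'E'
from h import *
p,d=optics.read_camera("scene");cv2.imwrite("pics/g2.png",cv2.resize(p[110:260,220:370],None,fx=4,fy=4)[:,:,::-1])
togo([.536,-.0272,.155],.14)
E
```

```text
t: 4.53
tool_pos: [0.4951, 0.1609, 0.2108]
orientation: [2.059, 2.369, 0.006]
force: [-0.2, 0.2, -0.9]
opening: 0.026
gripper_force: 25.0
tcp [0.4943 0.1607 0.2088] yaw 0.14 zt [ 0.002  0.001 -1.   ] travel [-0.1919  0.0149  0.0538] spin -0.0 q [ 0.22 -0.08  1.75  0.    1.47  0.08] F [-0.74  0.55 -1.71] t 4.58
```

View pics/g2.png

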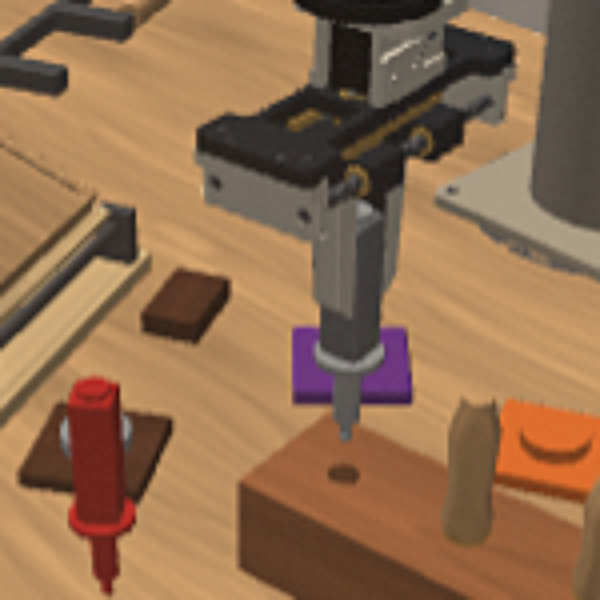

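Gauge is lifted upright and straight; hole at crop (343,473) is empty. On to the disc.

```bash
python3 -m inch '{"travel":[[-0.02,0.0015,0],[-0.05,0.004,0],[-0.085,0.0065,0],[-0.12,0.0095,0],[-0.15,0.0115,0],[-0.175,0.0135,0],[-0.19,0.015,0.01],[-0.192,0.015,0.03],[-0.192,0.015,0.045],[-0.192,0.015,0.045]],"spin":[0,0,0,0,0,0,0,0,0,0]}';python3 -m inch '{"travel":[[0,0,0],[0,0,0],[0,0,0],[0,0,0]],"spin":[0,0,0,0]}'
python3 - <<'E'
from h import *
togo([.536,-.0272,.1366],.14)
for cam in("scene","top"):
    p,d=optics.read_camera(cam);np.savez(f"r_{cam}.npz",p=p,d=d)
    S=robot.read_state();T=S["tool_pos"];C=cloud(cam,d)
    ok=(d>0)&(np.hypot(C[...,0]-T[0],C[...,1]-T[1])<.028)
    q=C[ok];
    for lo,hi,k in((.046,.053,'tip'),(.068,.095,'shank'),(.1,.112,'collar+h')):
        a=q[(q[:,2]>lo)&(q[:,2]<hi)]
        if len(a): print(cam,k,len(a),a.mean(0).round(4))
p=np.load("r_scene.npz")["p"];u=proj("scene",T-[0,0,.07])[0].astype(int)
cv2.imwrite("pics/r1.png",cv2.resize(p[u[1]-50:u[1]+50,u[0]-60:u[0]+60],None,fx=5,fy=5)[:,:,::-1])
E
```

```text
t: 5.42
tool_pos: [0.5318, -0.0276, 0.1568]
orientation: [-2.057, -2.365, 0.008]
force: [-1.1, 0.6, -2.2]
opening: 0.0258
gripper_force: 25.0
t: 5.75
tool_pos: [0.5359, -0.0273, 0.1638]
orientation: [2.059, 2.371, 0.002]
force: [0.1, 0.1, -1.9]
opening: 0.0259
gripper_force: 25.0
tcp [ 0.5359 -0.0273  0.1638] yaw 0.1406 zt [ 0.002 -0.    -1.   ] travel [0.0001 0.0001 0.0272] spin 0.0006 q [-0.15  0.    1.75  0.    1.38 -0.29] F [ 0.09  0.07 -1.92] t 5.75
scene shank 49 [ 0.5399 -0.0241  0.0815]
scene collar+h 65 [ 0.5428 -0.0194  0.109 ]
```

View pics/r1.png

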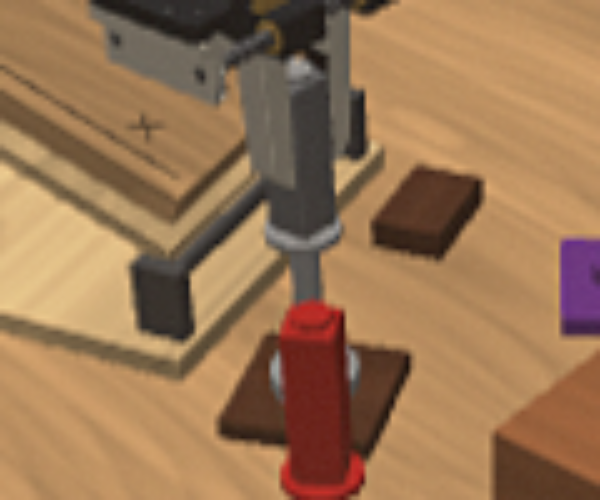

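```bash
python3 -m inch '{"travel":[[0,0,0.003],[0,0,0.006],[0,0,0.009],[0,0,0.012],[0,0,0.014],[0,0,0.016],[0,0,0.018],[0,0,0.019],[0,0,0.02],[0,0,0.021]],"spin":[0,0,0,0,0,0,0,0,0,0]}';python3 -m inch '{"travel":[[0,0,0.001],[0,0,0.0015],[0,0,0.002],[0,0,0.0025],[0,0,0.003],[0,0,0.0035],[0,0,0.004],[0,0,0.0045],[0,0,0.005],[0,0,0.005]],"spin":[0,0,0,0,0,0,0,0,0,0]}'
```

```text
t: 6.68
tool_pos: [0.5353, -0.0275, 0.1416]
orientation: [2.061, 2.371, 0.0]
force: [-0.1, 0.1, -1.9]
opening: 0.0261
gripper_force: 25.0
t: 7.52
tool_pos: [0.5353, -0.0275, 0.1367]
orientation: [2.061, 2.371, 0.0]
force: [-0.0, -0.3, 2.0]
opening: 0.0261
gripper_force: 25.0
```

Contact force is about 3.9 N, so the tip is about 4 mm in. I go 1 mm more and hold.

```bash
python3 -m inch '{"travel":[[0,0,0.0005],[0,0,0.001],[0,0,0.001],[0,0,0.001],[0,0,0.001],[0,0,0.001],[0,0,0.001],[0,0,0.001],[0,0,0.001],[0,0,0.001]],"spin":[0,0,0,0,0,0,0,0,0,0]}';python3 -m inch '{"travel":[[0,0,0],[0,0,0],[0,0,0],[0,0,0],[0,0,0],[0,0,0],[0,0,-0.005],[0,0,-0.015],[0,0,-0.03],[0,0,-0.04]],"spin":[0,0,0,0,0,0,0,0,0,0]}';python3 - <<'E'
from h import *
# rack end mid: centre(.4825,.2423) minus 130mm along rack y; yaw .14
a=.14;c=np.array([.4828,.2425]);yr=np.array([-np.sin(a),np.cos(a)]);e=c-.130*yr;print("end",e)
s=e-yr*.022;print("start",s)
togo([*s,.1556],a)
E
```

```text
t: 8.35
tool_pos: [0.5353, -0.0275, 0.1357]
orientation: [2.061, 2.371, 0.0]
force: [0.9, -0.2, 2.3]
opening: 0.026
gripper_force: 25.0
t: 9.18
tool_pos: [0.535, -0.0274, 0.1767]
orientation: [-2.06, -2.371, 0.0]
force: [1.3, 1.0, -1.5]
opening: 0.0255
gripper_force: 25.0
end [0.5009406  0.11377192]
start [0.50401055 0.09198717]
tcp [ 0.535  -0.0274  0.1767] yaw 0.14 zt [-0.001  0.    -1.   ] travel [ 0.1226 -0.014   0.0212] spin -0.0 q [-0.15 -0.01  1.74  0.    1.41 -0.29] F [ 1.29  0.98 -1.46] t 9.18
```

```bash
python3 -m inch '{"travel":[[0.015,-0.002,0.003],[0.04,-0.005,0.008],[0.065,-0.0075,0.012],[0.085,-0.01,0.016],[0.1,-0.012,0.019],[0.11,-0.013,0.0205],[0.117,-0.0135,0.021],[0.121,-0.014,0.021],[0.1225,-0.014,0.021],[0.1225,-0.014,0.021]],"spin":[0,0,0,0,0,0,0,0,0,0]}' 1 8;python3 -m inch '{"travel":[[0.003,0,0],[0.006,0,0],[0.009,0,0],[0.012,0,0],[0.015,0,0],[0.018,0,0],[0.021,0,0],[0.024,0,0],[0.027,0,0],[0.03,0,0]],"spin":[0,0,0,0,0,0,0,0,0,0]}' 1 8;python3 - <<'E'
from h import *
p,d=optics.read_camera("scene");T=robot.read_state()["tool_pos"];u=proj("scene",T-[0,0,.04])[0].astype(int)
cv2.imwrite("pics/t1.png",cv2.resize(p[u[1]-50:u[1]+50,u[0]-60:u[0]+60],None,fx=5,fy=5)[:,:,::-1])
E
```

```text
t: 10.02
tool_pos: [0.5046, 0.0916, 0.155]
orientation: [2.06, 2.371, 0.0]
force: [-0.7, 0.7, -1.2]
opening: 0.0262
gripper_force: 8.0
t: 10.85
tool_pos: [0.5, 0.1218, 0.1547]
orientation: [2.06, 2.371, -0.0]
force: [0.3, -0.7, -1.5]
opening: 0.026
gripper_force: 8.0
```

View pics/t1.png

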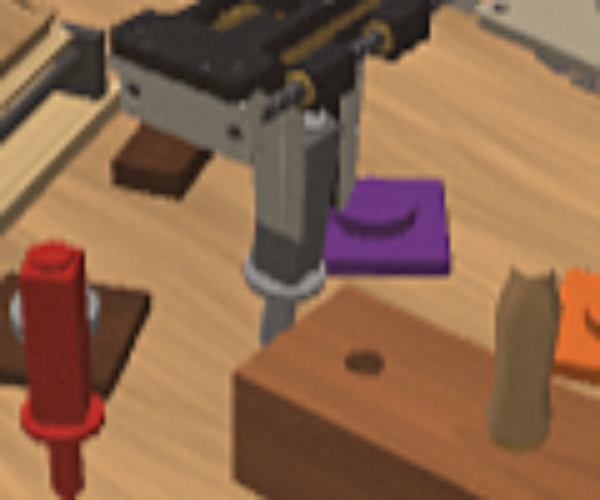

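The gauge pivots in the grip against the rack's end (shank at crop (280,320), leaning). I continue.

```bash
python3 -m inch '{"travel":[[0.003,0,0],[0.006,0,0],[0.009,0,0],[0.012,0,0],[0.014,0,0],[0.016,0,0],[0.018,0,0],[0.019,0,0],[0.019,0,0],[0.019,0,0]],"spin":[0,0,0,0,0,0,0,0,0,0]}' 1 8;python3 -m inch '{"travel":[[0,0,0],[-0.003,0,0],[-0.01,0,0],[-0.02,0,0],[-0.03,0,-0.005],[-0.045,0,-0.02],[-0.06,0,-0.04],[-0.07,0,-0.05],[-0.07,0,-0.05],[-0.07,0,-0.05]],"spin":[0,0,0,0,0,0,0,0,0,0]}' 1 30
cat > axis.py <<'E'
from h import *
from scipy.optimize import least_squares
np.set_printoptions(precision=4,suppress=True)
# fit gauge model (handle box + shank cylinder) to scene cloud; unknown: tilt about tool y, offset along tool x and along axis
S=robot.read_state();R=cv2.Rodrigues(np.array(S["orientation"]))[0];T=S["tool_pos"]
Q=[]
for cam in("scene","top"):
    p,d=optics.read_camera(cam);C=cloud(cam,d);q=(C[d>0]-T)@R
    k=(abs(q[:,0])<.08)&(abs(q[:,1])<.023)&(q[:,2]>.021)&(q[:,2]<.13)&(C[d>0][:,2]>.035)
    Q.append(q[k]);print(cam,k.sum())
    if cam=="scene":
        u=proj("scene",T-[0,0,.04])[0].astype(int);cv2.imwrite("pics/ax%d.png"%int(S["t"]*100),cv2.resize(p[u[1]-50:u[1]+50,u[0]-60:u[0]+60],None,fx=5,fy=5)[:,:,::-1])
q=np.vstack(Q)
def sdf(v):
    # gauge z axis in tool frame: (sin th,0,-cos th); origin o
    th,ox,oz,oy=v;a=np.array([np.sin(th),0,-np.cos(th)]);b=np.array([np.cos(th),0,np.sin(th)])
    r=q-[ox,oy,oz];z=r@a;x=r@b;y=r[:,1];rad=np.hypot(x,y)
    def cyl(R,lo,hi):
        dx,dz=rad-R,np.maximum(lo-z,z-hi);return np.hypot(np.maximum(dx,0),np.maximum(dz,0))+np.minimum(np.maximum(dx,dz),0)
    h=np.maximum(abs(x),abs(y))-.013;hz=np.maximum(.006-z,z-.092);box=np.hypot(np.maximum(h,0),np.maximum(hz,0))+np.minimum(np.maximum(h,hz),0)
    return np.min([box,cyl(.02,0,.006),cyl(.008,-.042,0),cyl(.004,-.058,-.042)],0)
best=min((least_squares(sdf,[t,.055*np.sin(-t),.0576*np.cos(t),0],loss="soft_l1",f_scale=.002) for t in(-.6,-.4,-.2,0,.2,.4,.6)),key=lambda r:r.cost)
th,ox,oz,oy=best.x;a=np.array([np.sin(th),0,-np.cos(th)]);o=np.array([ox,oy,oz]);tip=o-.058*a
print("fit th,ox,oz,oy",best.x,"med res",np.median(abs(best.fun)),"n",len(q),"tip in tool",tip,"axis world",R@a,"tip world",T+R@tip)
E
python3 axis.py; ls pics
```

```text
t: 11.73
tool_pos: [0.4974, 0.1406, 0.1547]
orientation: [-2.06, -2.371, -0.0]
force: [0.2, -0.9, -1.8]
opening: 0.0263
gripper_force: 8.0
t: 12.57
tool_pos: [0.5078, 0.0704, 0.2053]
orientation: [2.062, 2.369, 0.002]
force: [0.9, -0.2, -2.5]
opening: 0.0255
gripper_force: 30.0
scene 269
top 0
fit th,ox,oz,oy [ 0.2997 -0.0251  0.0565 -0.0008] med res 0.0006423178112575333 n 269 tip in tool [-0.0423 -0.0008  0.1119] axis world [-0.0424  0.292   0.9555] tip world [0.513  0.0285 0.0933]
ax1256.png
crops.png
g1.png
g2.png
r1.png
scene0.png
t1.png
top0.png
```

Tilt is about 0.30 rad and needs about 0.384. I push a bit more, with the contact nearer the shank end.

```bash
python3 -m inch '{"travel":[[0,0,0.01],[0,0,0.025],[0.005,0,0.037],[0.015,0,0.043],[0.03,0,0.0445],[0.04,0,0.0445],[0.047,0,0.0445],[0.053,0,0.0445],[0.058,0,0.0445],[0.062,0,0.0445]],"spin":[0,0,0,0,0,0,0,0,0,0]}' 1 8;python3 -m inch '{"travel":[[0.003,0,0],[0.006,0,0],[0.009,0,0],[0.012,0,0],[0.014,0,0],[0.016,0,0],[0.018,0,0],[0.02,0,0],[0.022,0,0],[0.022,0,0]],"spin":[0,0,0,0,0,0,0,0,0,0]}' 1 8;python3 -m inch '{"travel":[[0,0,0],[-0.003,0,0],[-0.01,0,0],[-0.02,0,0],[-0.03,0,-0.005],[-0.045,0,-0.02],[-0.06,0,-0.035],[-0.07,0,-0.045],[-0.07,0,-0.045],[-0.07,0,-0.045]],"spin":[0,0,0,0,0,0,0,0,0,0]}' 1 40
python3 axis.py
```

```text
t: 13.5
tool_pos: [0.4987, 0.1331, 0.1605]
orientation: [2.06, 2.372, 0.001]
force: [-0.6, 0.2, -1.5]
opening: 0.0257
gripper_force: 8.0
t: 14.33
tool_pos: [0.4954, 0.1546, 0.1602]
orientation: [-2.06, -2.371, -0.0]
force: [-0.9, -1.4, -1.9]
opening: 0.026
gripper_force: 8.0
t: 15.17
tool_pos: [0.5058, 0.0843, 0.2058]
orientation: [2.062, 2.369, 0.002]
force: [-0.1, -0.0, -2.2]
opening: 0.0259
gripper_force: 40.0
scene 245
top 0
fit th,ox,oz,oy [ 0.3853 -0.0328  0.0543 -0.0004] med res 0.0007289373133941852 n 245 tip in tool [-0.0546 -0.0004  0.1081] axis world [-0.0533  0.3719  0.9267] tip world [0.5132 0.0302 0.0978]
```

The tilt now fits (0.385 rad). Next is moving to a 30 mm standoff over the ring, with yaw 0.398.

```bash
python3 -m inch '{"travel":[[-0.01,-0.003,-0.015],[-0.03,-0.008,-0.03],[-0.055,-0.015,-0.045],[-0.085,-0.023,-0.055],[-0.115,-0.03,-0.055],[-0.145,-0.038,-0.055],[-0.175,-0.046,-0.055],[-0.205,-0.054,-0.053],[-0.23,-0.061,-0.05],[-0.245,-0.0645,-0.049]],"spin":[-0.02,-0.05,-0.08,-0.11,-0.14,-0.17,-0.2,-0.225,-0.245,-0.258]}' 1 40; python3 -m inch '{"travel":[[0,0,0],[0,0,0],[0,0,0],[0,0,0]],"spin":[0,0,0,0]}'; python3 axis.py
python3 - <<'E'
from h import *
togo([.4758,-.1691,.2546],.398)
E
ls -t pics|head -1
```

```text
t: 16.1
tool_pos: [0.4745, -0.1682, 0.2524]
orientation: [-1.737, -2.615, 0.001]
force: [-0.2, 0.1, -2.3]
opening: 0.0257
gripper_force: 40.0
t: 16.43
tool_pos: [0.4757, -0.1654, 0.2538]
orientation: [-1.736, -2.617, -0.0]
force: [-0.1, 0.3, -2.8]
opening: 0.0261
gripper_force: 40.0
scene 232
top 0
fit th,ox,oz,oy [ 0.3966 -0.0334  0.0542 -0.0006] med res 0.000751722568024458 n 232 tip in tool [-0.0559 -0.0006  0.1077] axis world [-0.1498  0.3554  0.9226] tip world [ 0.4968 -0.217   0.1461]
tcp [ 0.4758 -0.1656  0.2541] yaw 0.3995 zt [ 0.  0. -1.] travel [-0.0033 -0.0014 -0.0005] spin 0.0015 q [-0.44 -0.14  1.72  0.    1.56 -0.84] F [-0.68  0.18 -1.22] t 16.53
ax1643.png
```

```bash
python3 -m inch '{"travel":[[-0.003,0,0],[-0.004,-0.001,0.003],[-0.0055,-0.001,0.0065],[-0.007,-0.001,0.01],[-0.0085,-0.001,0.0135],[-0.0095,-0.001,0.016],[-0.0105,-0.001,0.0185],[-0.011,-0.001,0.02],[-0.0115,-0.001,0.021],[-0.012,-0.001,0.022]],"spin":[0,0,0,0,0,0,0,0,0,0]}';python3 -m inch '{"travel":[[0,0,0],[0,0,0],[0,0,0]],"spin":[0,0,0]}'; python3 axis.py; ls -t pics|head -1
```

```text
t: 17.37
tool_pos: [0.4793, -0.1782, 0.2321]
orientation: [1.738, 2.617, 0.0]
force: [-0.2, 0.0, -1.2]
opening: 0.0255
gripper_force: 40.0
t: 17.62
tool_pos: [0.4793, -0.1781, 0.2323]
orientation: [1.738, 2.617, 0.0]
force: [-0.0, 0.8, -1.0]
opening: 0.0256
gripper_force: 40.0
scene 455
top 0
fit th,ox,oz,oy [ 0.2575 -0.0468  0.1183 -0.0003] med res 0.0027773591198915256 n 455 tip in tool [-0.0615 -0.0003  0.1744] axis world [-0.099   0.2349  0.967 ] tip world [ 0.503  -0.235   0.0579]
ax1761.png
```

View pics/ax1761.png

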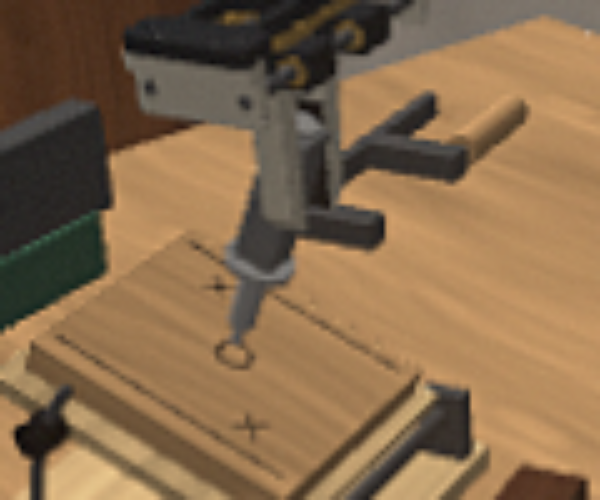

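```bash
python3 -m inch '{"travel":[[-0.0002,0,0.0005],[-0.0004,0,0.001],[-0.0006,0,0.0015],[-0.0008,0,0.002],[-0.001,0,0.0025],[-0.0012,0,0.003],[-0.0014,0,0.0035],[-0.0016,0,0.004],[-0.0016,0,0.004],[-0.0016,0,0.004]],"spin":[0,0,0,0,0,0,0,0,0,0]}'
```

```text
t: 18.55
tool_pos: [0.4799, -0.1796, 0.2281]
orientation: [-1.739, -2.617, 0.0]
force: [0.9, -0.1, -1.4]
opening: 0.0262
gripper_force: 40.0
```

The tip at crop (236,338) hangs square just over the ring (234,354), with no contact yet. I continue in small steps.

```bash
python3 -m inch '{"travel":[[-0.0002,0,0.0005],[-0.0004,0,0.001],[-0.0006,0,0.0015],[-0.0008,0,0.002],[-0.0008,0,0.002],[-0.0008,0,0.002]],"spin":[0,0,0,0,0,0]}'|grep -E "pos|force"; python3 -m inch '{"travel":[[-0.0002,0,0.0005],[-0.0004,0,0.001],[-0.0006,0,0.0015],[-0.0008,0,0.002],[-0.0008,0,0.002],[-0.0008,0,0.002]],"spin":[0,0,0,0,0,0]}'|grep -E "pos|force"
```

```text
tool_pos: [0.4802, -0.1803, 0.2263]
force: [-0.9, 1.6, -0.1]
gripper_force: 40.0
tool_pos: [0.4806, -0.181, 0.2242]
force: [-1.1, 1.2, 2.3]
gripper_force: 40.0
```

```bash
python3 -m inch '{"travel":[[-0.0002,0,0.0005],[-0.0004,0,0.001],[-0.0004,0,0.001],[-0.0004,0,0.001],[-0.0004,0,0.001],[-0.0004,0,0.001]],"spin":[0,0,0,0,0,0]}'|grep -E "pos|force"
python3 - <<'E'
from h import *
F=[];o=[]
for k in range(10):
    p,d=optics.read_camera("scene");s=robot.read_state();F.append(s["force"])
F=np.array(F);print(F.mean(0),F.std(0),"along n",(F.mean(0)-[0,.3,-1.7])@[-.145,.345,.927],s["tool_pos"],abs(s["dq"]).max(),s["t"])
cv2.imwrite("pics/end.png",cv2.resize(p[110:190,150:260],None,fx=7,fy=7,interpolation=cv2.INTER_CUBIC)[:,:,::-1])
E
```

```text
tool_pos: [0.4807, -0.1814, 0.2232]
force: [-1.2, 0.6, 2.4]
gripper_force: 40.0
[-0.469219    1.30403113  2.1178513 ] [0.46533554 0.65543592 0.51429719] along n 3.95357565416803 [ 0.48069983 -0.18143478  0.22317729] 0.0022038547163183183 20.55
```

View pics/end.png

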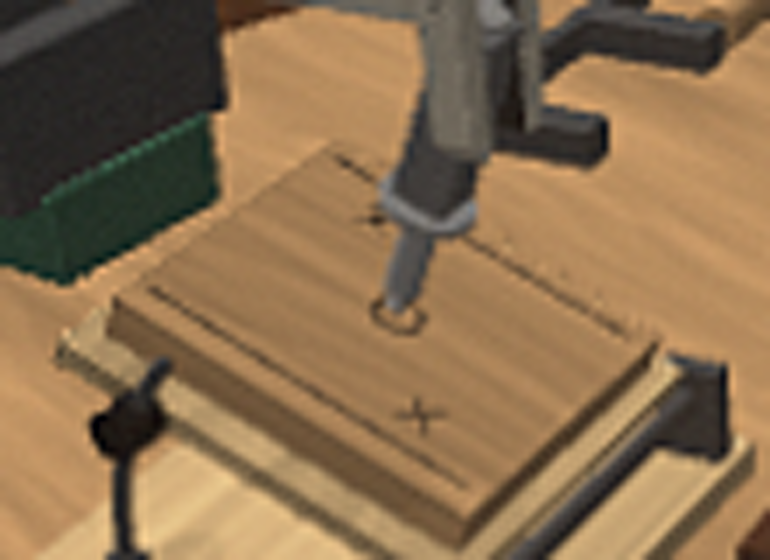

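The tip sits inside the ring, at crop (397,310) with the ring centre at (398,317). It is square to the face with about 4 N on it. Handing in.

```bash
python3 -c "from plant import close_job; print(close_job())"
```

```text
the job is handed in; nothing more can be done
None
```

I pressed the gauge upright on the reference disc at about 4 N for over a second, then handed the job in with it held square inside the ring at about 4 N, tip about 4 mm in by force and an estimated 4 mm or less off centre; the hand-in gave no verdict.

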